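Slide the cover plate to the edge and close the sloped instrument case

ROBOT

A 6-joint arm with a two-finger parallel gripper is mounted at the origin on the work surface. World frame = base frame: x ahead of the robot, y to its left, z up, the work surface at z = 0. Lengths are in m, angles in rad, forces in N, time in s.
With the tool pointing down it reaches from about 0.35 to 0.775 m from the base axis. Payload 5.5 kg.
Tool frame: the origin (TCP) lies midway between the tips of the shut fingers; the grasp point (between the pads) lies 19 mm behind it; z points along the fingers, y is the direction in which the jaws open and shut (so a half turn about z gives the same grasp; the last joint's range is limited). The gripper opens to 85 mm and grips with 20 to 120 N. Pads are 22 mm wide; open, the fingers measure 114 mm over their backs; the gripper's body (76 mm by 85 mm) begins 54 mm behind the grasp point. The pads swing forward as they close: fully open they stand 13 mm farther back than shut.
Start: joints at [1.005, 0.313, 0.046, 1.304, 0, 1.431], TCP at [0.238, 0.524, 0.231] pointing down, gripper open.
Joint ranges: [-2.76, 2.76], [-0.86, 1.69], [-1.03, 1.26], [-2.2, 2.34], [-1.47, 1.5], [-3.14, 3.14]. Speed limits (rad/s): [2.57, 2.57, 3.14, 3.14, 3.14, 3.14].

INTERFACE

Orientations are given as a unit quaternion [w, x, y, z].
In Python, from workcell import env gives the robot as it stands.
- The arm moves only by the shell command python3 -m creep 'ROWS' [OPENING] [FORCE]. ROWS is JSON, a list of rows, each a list of 6 numbers: the shift along the tool's x, y, z in m, then the turn, a rotation vector about the tool's x, y, z in degrees. A call has exactly 8 rows; each row is the pose to reach, as a shift and turn from the pose commanded when the call began, along the tool's axes at that moment; what a row does not reach only later rows make up. A row lasts 1/10 s, in which the tool goes at most 50 mm and 8.59 degrees, less where a joint would pass 70% of its speed; a pose out of reach is approached as far as the arm can. A call with a gripper value outside its range is refused whole. OPENING is the finger opening in m, from 0 to 0.0854, set as the call begins (- or left out, the last holds). The fingers move at their own pace and stop on an object; FORCE is the grip in N (left out, the last holds). Time passes only in rows, so rows that repeat a pose let the fingers close, or fill a call up. It gives the time, the measured TCP pose, the force and the opening at its end, in the units of the state.
- env.get_state(): the state, without advancing time (a new reading comes with each control period).
- env.read_camera(name): name is "scene" or "top" or "wrist"; returns (picture, depth): 384x512x3 uint8, blue, green, red; 384x512 float32, m along the optical axis (not along the pixel's ray), 0 where there is no reading.
- env.camera_params(name): a dict with "fx", "fy", "cx", "cy" (pixels), "position" and "orientation" of the camera in the world. Camera axes: x right, y up, looking along -z (the intrinsics and any distortion apply to the point x, -y, -z); pixel columns grow to the right and rows downward; lengths in m; the calibration is good to about 2 mm. The wrist camera is an equidistant fisheye: a pixel r from the principal point sees the ray r / f radians off the axis. A picture is of the moment at which its call begins: read the wrist's pose just before it. camera_params takes no time and is no camera call; for the wrist camera it gives the pose at the moment of the call.
- env.hand_in(): hands the job in, once; it reports no verdict.
The state is a dict: "clock": time; "joint_pos": joint angles; "qvel": joint speeds; "tau": joint torques, N m; "tcp_pos": TCP position; "orientation": TCP orientation; "wrist_force": force on the tool from outside, world axes, zero at the start; "ft_torque": the same for the moment, N m; "finger_gap": finger opening in m.
Only numpy, scipy, OpenCV 4.12 (cv2) and the standard library are available. Lean on these libraries where they do the work, as an engineer would, in place of code of your own. Each camera call takes 0.05 s, during which the arm holds its last target. There are 200 camera calls.

TASK

Slide the blue cover plate along its raised steel channel until one end overhangs the open front edge, then pick it up by that end. Fit it into the sloped instrument case: tuck the plate's free end under the lip at the case's low end, then swing the other end down so that the plate lies flat and fully home in the recess, and let go. Do not let the plate fall on the counter, and leave the loose things around it where they are.

Things in the scene. Friction and masses are not known exactly. Their poses are not given: they have to be found in the camera images.
- plate: Blue perforated cover plate, 140 x 56 x 4 mm, about 0.1 kg, both faces and ends alike, holes only drawn. Origin: centre of its underside; x along its length, z through its thickness. Starts flat in the channel, its x along the channel's x within 3 degrees, -x end towards the open edge. Friction 0.2 to 0.3 in the channel, 0.5 to 0.7 on the case; fingertips pressing down with about 7 N drag it.
- channel: Raised steel channel with a slick white floor, on a foot, fixed, 240 mm long (x), 93 wide. Origin: on the counter under its centre, z up. Open end at x = -120 mm (robot's side). Level floor at z = 90 mm, 61 mm wide between rails 16 mm wide that rise 10 mm above it: fingers cannot get at the plate's long sides inside. A stop closes the back, inner face x = +110 mm.
- open_edge (a point): Middle of the channel floor's open front edge (channel frame -120, 0, 90 mm). Before it the space is free down to the counter; the channel's front 85 mm is a 12 mm thick shelf. A plate end sticking out here can be gripped by its long sides, 56 mm apart, fingers reaching below it. The plate tips off if it overhangs more than 70 mm.
- case: Brushed steel instrument case, fixed on a sloped stand, 169 mm long (x), 100 wide (y). Its frame is tilted: x runs DOWN the slope, 25 degrees below level, away from the robot; y is level; z is square to the case. Origin: centre of the case's underside, 50 mm above the counter. The recess for the plate is 145 mm long (x = -72.5 to +72.5), 61 mm wide, its floor at z = 40 mm.
- recess_mid (a point): Middle of the recess floor (case frame 0, 0, 40 mm): a seated plate's origin lies here within 2.5 mm. Side walls (inner faces y = +-30.5, top z = 48 mm) stand only at x = -5 to +72.5. In the high half, x = -72 to -5, the plate rests on a rib 44 mm wide; both sides of the rib are open outwards and down to z = 5 mm, room for fingers.
- lip_edge (a point): Middle of the lower edge of the dark lip at the case's low end (case frame 60.5, 0, 52 mm). The lip, 100 mm wide, overhangs the recess by 12 mm, from x = 60.5 to the end wall at x = 72.5; its underside is at z = 52, its top at z = 60 mm: 12 mm free under it above the recess floor.
- high_stop (a point): Middle of the top inner edge of the dark stop at the recess's high end (case frame -72.5, 0, 48 mm): 44 mm wide, 12 mm thick, rising 8 mm above the recess floor. The plate must drop in behind it.
- plate_end_a (a point): Middle of the plate's end at its -x (70 mm from the centre, mid thickness).
- plate_end_b (a point): Middle of the plate's end at its +x (70 mm from the centre, mid thickness).
- clamp: Bystander: small chrome bulldog clamp, about 70 mm long, 17 mm high, loose. Leave alone.
- cap: Bystander: yellow plastic cannula cap standing upright, 18 mm diameter, 62 mm high, loose. Leave alone.
- rasp: Bystander: steel rasp with a black grip, about 185 mm long, loose. Leave alone.
- pot: Bystander: open steel pot, 70 mm diameter, 45 mm high, loose. Leave alone.
- brush: Bystander: green cleaning brush, 170 mm long, loose. Leave alone.
- detergent: Bystander: white bottle, 70 mm diameter, 190 mm high, loose. Leave alone.
Mind the look-alikes: they are no part of the job. Of the things that look like the plate, the middle-sized one is meant.

How it is judged:
By the outcome, as a careful person would: the job done as asked, in the order asked, and still so for the second after the job is handed in, with the robot touching nothing.
It also fails if it takes over 54 s, if anything falls off the work surface, if the arm or the gripper's body presses on something with over 40 N, if the wrist force passes 120 N, or if a joint passes its speed limit or range.

## Working session

There is one attempt and no reset: what is moved stays moved. The work goes in short steps, Python scripts to look and compute and a shell command to move; the robot and the scene stay as the last step left them, time stands still between calls to the robot, and variables do not carry over. Pictures are saved under pics/ and viewed, about 8 in all and at most 12, crops included, and the job is handed in when it is done.

```bash
ls; mkdir -p pics; python3 - <<'E'
from workcell import env
import cv2
s=env.get_state();print({k:s[k] for k in('clock','tcp_pos','orientation','finger_gap','wrist_force')})
a=[]
import numpy as np
for n in('scene','top'):
    im,d=env.read_camera(n);cv2.imwrite(f'pics/{n}0.png',im);np.save(f'pics/{n}0.npy',d);print(n,env.camera_params(n))
E
```

```text
pics
{'clock': 0.0, 'tcp_pos': array([0.23724225, 0.52324892, 0.2304269 ]), 'orientation': array([-3.06042195e-04,  2.11272747e-01,  9.77426753e-01, -8.22083656e-04]), 'finger_gap': 0.08520916753924844, 'wrist_force': array([-0.27675659, -0.55871606, -0.20145138])}
scene {'fx': 380.3591501341744, 'fy': 380.3591501341744, 'cx': 247.8289119810925, 'cy': 194.57101140670008, 'position': array([ 1.31022422, -0.15416741,  0.7995274 ]), 'orientation': array([0.71036149, 0.31056462, 0.26220008, 0.57461926])}
top {'fx': 347.61272528784144, 'fy': 347.61272528784144, 'cx': 255.13468795508217, 'cy': 196.9145423197979, 'position': array([0.49087032, 0.02040079, 1.05363411]), 'orientation': array([-0.70085698, -0.01481147,  0.03507824,  0.7122848 ])}
```

View pics/top0.png

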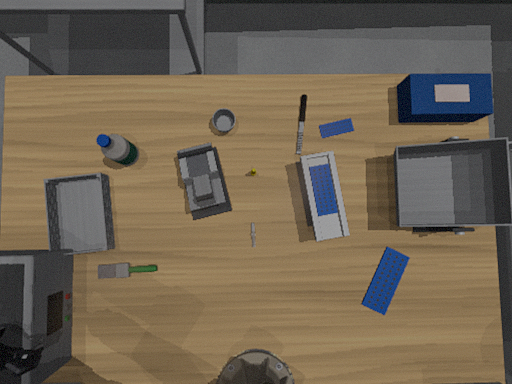

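View pics/scene0.png

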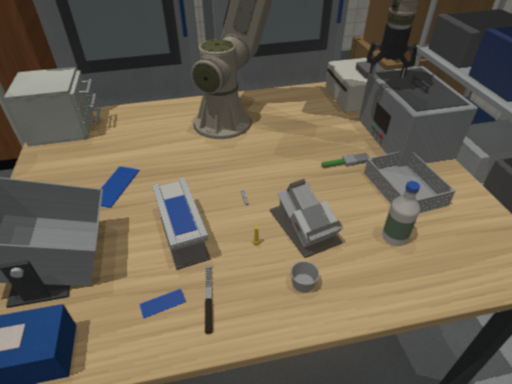

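The top view shows the channel at about (325,195) with its open end at row ~238, and the plate in it at (323,188). The case is at (204,180), and the look-alike plates are at (337,128) and (386,280). The scene view agrees.

```bash
cat > h.py <<'E'
import numpy as np, cv2
from scipy.spatial.transform import Rotation as R
def rot(q): q=np.asarray(q); return R.from_quat([q[1],q[2],q[3],q[0]])
def rays(p,uv,fish=False):
    uv=np.atleast_2d(np.asarray(uv,float)); x=(uv[:,0]-p['cx'])/p['fx']; y=(uv[:,1]-p['cy'])/p['fy']
    if fish:
        r=np.hypot(x,y)+1e-12; d=np.c_[np.sin(r)*x/r,-np.sin(r)*y/r,-np.cos(r)]
    else: d=np.c_[x,-y,-np.ones_like(x)]
    return rot(p['orientation']).apply(d)
def plane(p,uv,z,fish=False):
    d=rays(p,uv,fish); o=np.asarray(p['position']); return o+d*((z-o[2])/d[:,2])[:,None]
def cloud(p,D,fish=False):
    h,w=D.shape; v,u=np.mgrid[:h,:w]; uv=np.c_[u.ravel(),v.ravel()]
    d=rays(p,uv,False) if not fish else None
    return (np.asarray(p['position'])+d*D.ravel()[:,None]).reshape(h,w,3)
E
cat > m1.py <<'E'
from h import *; from workcell import env
p=env.camera_params('top'); im=cv2.imread('pics/top0.png'); D=np.load('pics/top0.npy'); P=cloud(p,D)
hsv=cv2.cvtColor(im,cv2.COLOR_BGR2HSV)
print('counter z',np.median(P[230:250,160:240,2]))
def rect(m,z,name):
    c=max(cv2.findContours(m.astype(np.uint8),0,2)[0],key=cv2.contourArea)
    (cx,cy),wh,a=cv2.minAreaRect(c); b=cv2.boxPoints(((cx,cy),wh,a)); Q=plane(p,b,z)
    e=[np.linalg.norm(Q[i,:2]-Q[(i+1)%4,:2]) for i in range(4)]
    k=int(np.argmax(e[:2])); d=Q[k+1]-Q[k]; d*=np.sign(d[0])
    print(name,'ctr',Q.mean(0).round(4),'sides',np.round(e[:2],4),'yaw',np.degrees(np.arctan2(d[1],d[0])).round(2))
W=np.zeros(D.shape,bool);W[140:250,290:360]=1
blue=cv2.inRange(hsv,(100,120,60),(130,255,255))>0
rect(blue&W,.094,'plate'); print('plate z',np.median(P[blue&W][:,2]))
rect((P[...,2]>.07)&W,.1,'channel top'); 
white=(hsv[...,1]<40)&(hsv[...,2]>150)&W; print('white z',np.percentile(P[white][:,2],[5,50,95]))
W=np.zeros(D.shape,bool);W[135:225,170:240]=1
rect((P[...,2]>.02)&W,.05,'case all')
np.set_printoptions(linewidth=250)
print((P[140:224:3,174:238:2,2]*1000).astype(int))
print(P[140,174],P[224,238])
E
python3 m1.py
```

```text
counter z -0.0002473742740299878
plate ctr [ 0.5764 -0.1974  0.094 ] sides [0.0561 0.1365] yaw 8.78
plate z 0.09389768009533128
channel top ctr [ 0.5607 -0.2006  0.1   ] sides [0.1026 0.2415] yaw 8.23
white z [0.08798429 0.09849653 0.10233609]
case all ctr [0.626  0.1465 0.05  ] sides [0.1103 0.1802] yaw 13.32
[[  -1    2    1    4    1    1    3    0    1    0   -5   -1    1    1   -1    0    3    0   -3    0    2    0    2    1    0    0    2    0   -1    0   -1    0]
 [   3   -3    0    0 1053    0   -1    0    1    2    0    0   -1    0    1    3   67   71   74    2    5   -1    0    2   -1    2   -5 1053    3   -2    0    3]
 [   0    3    0    0   -2    0    0   -2    0    0   68   68   74   71   75   71   75   76   73    0   -2    0    1    2   -1    0    0    2   -1    1    0    2]
 [   5    3    0   -3   70   67   71   70   69   72   72   73   74   73   75   73   78   74   74   72    8   10   -2    2    0    0   -1   -3   -1    0   -2   -1]
 [   2    0   72   73   72   71   72   77   76   77   80   76   78   71   69   57   57   66   70   67    9    8   -1    2   -1    3   -2
[... 3149 characters left out ...]
0    0   -2    0    0   10    8    8    8    8   10   10   13   11    7   10   11   12    7    9    7    2    0   -1    0    0    0    0]
 [   1    0   -1    1    1   -1    0    1    1    0    6   10   10    9   14    8    6   11   11   -2    0    0    0    1   -3   -1    1   -2    0    1    0    0]
 [  -2   -1    1   -1    1    1    0    2   -3    2   10    7    8    1    0 1053    0    0    0    2    1   -1    0   -3    0    1    0    0   -3    0    0   -1]
 [   1    0    0   -1    0   -3    0    1    1    0    0    1   -1   -1   -3    1    1    0    0   -4   -1    3    0    0    0    0   -1   -1    1    0    0    3]]
[ 0.74361156  0.23485974 -0.00176487] [0.48395598 0.04265131 0.00164263]
```

```bash
python3 - <<'E'
import cv2
im=cv2.imread('pics/top0.png'); a=cv2.resize(im[135:227,165:245],None,fx=5,fy=5,interpolation=cv2.INTER_CUBIC)
b=cv2.resize(im[142:250,290:360],None,fx=4.26,fy=4.26,interpolation=cv2.INTER_CUBIC)[:460]
cv2.imwrite('pics/crop0.png',cv2.hconcat([a,b]))
E
```

```text
(no output)
```

View pics/crop0.png

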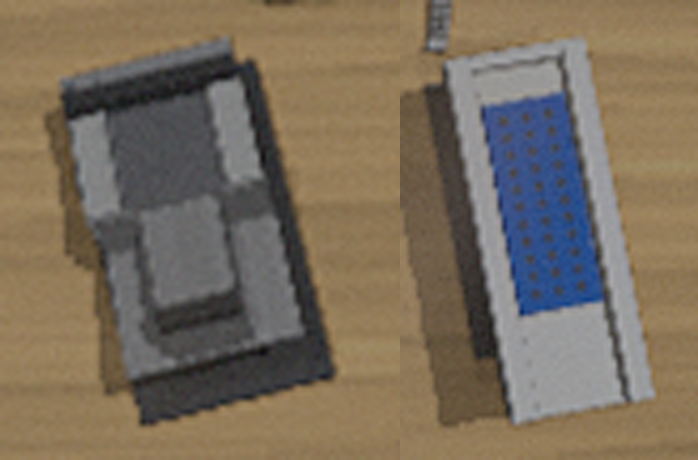

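The crop shows the case's dark lip at the top (far) end, the rib and high stop in the middle, and the plate in the white channel towards its stop. I'll go over the case first for a close look on the way.

```bash
python3 -m creep '[[-0.04,-0.019,-0.01,0,0,-4],[-0.09,-0.042,-0.02,0,0,-9],[-0.135,-0.063,-0.03,0,0,-13],[-0.18,-0.084,-0.04,0,0,-17],[-0.225,-0.105,-0.05,0,0,-21],[-0.27,-0.126,-0.06,0,0,-25],[-0.315,-0.147,-0.07,0,0,-29],[-0.36,-0.168,-0.07,0,0,-33]]' 0
python3 -m creep '[[-0.03,-0.014,0,0,0,-2],[-0.06,-0.028,0,0,0,-4],[-0.08,-0.038,0,0,0,-5],[-0.09,-0.043,0,0,0,-5],[-0.09,-0.043,0,0,0,-5],[-0.09,-0.043,0,0,0,-5],[-0.09,-0.043,0,0,0,-5],[-0.09,-0.043,0,0,0,-5]]'
python3 - <<'E'
from h import *; from workcell import env
s=env.get_state();print(s['tcp_pos'],s['joint_pos'])
p=env.camera_params('wrist'); T=rot(s['orientation']); print(p, T.as_matrix().round(3), 'cam in tool',T.inv().apply(p['position']-s['tcp_pos']),(T.inv()*rot(p['orientation'])).as_matrix().round(3))
im,d=env.read_camera('wrist'); cv2.imwrite('pics/w1.png',im); np.save('pics/w1.npy',d); import pickle; pickle.dump(p,open('pics/w1.pkl','wb'))
E
```

```text
clock: 0.9
tcp_pos: [0.4916, 0.227, 0.3021]
orientation: [0.001, -0.077, 0.997, 0.0]
wrist_force: [0.8, 1.0, -0.6]
finger_gap: -0.0001
clock: 1.7
tcp_pos: [0.5848, 0.2002, 0.3016]
orientation: [0.0, -0.119, 0.993, 0.0]
wrist_force: [-1.0, -0.0, 0.1]
finger_gap: 0.0001
[0.58477296 0.20023072 0.30159718] [ 2.00033320e-01  3.97329441e-01  3.37438191e-01  1.51052438e+00
  1.41778875e-04 -3.85017339e-02]
{'fx': 297.3186396354542, 'fy': 297.3186396354542, 'cx': 260.5233637569728, 'cy': 192.02319931398543, 'position': array([0.51610573, 0.18309171, 0.44333303]), 'orientation': array([ 0.61215255, -0.08714346, -0.11087682,  0.77806272])} [[-0.972 -0.236  0.   ]
 [-0.236  0.972  0.   ]
 [-0.     0.    -1.   ]] cam in tool [ 0.07071783 -0.00041106 -0.1417632 ] [[-0.001  0.96   0.279]
 [ 1.     0.001  0.   ]
 [-0.     0.279 -0.96 ]]
```

View pics/w1.png

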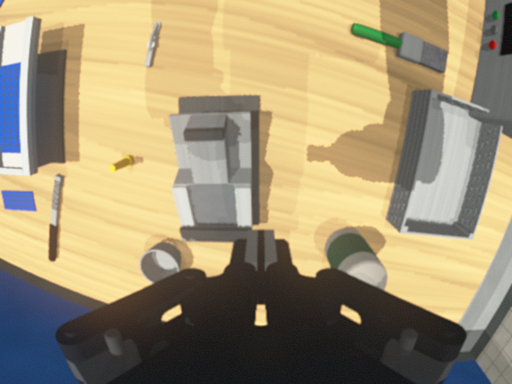

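The wrist view shows the case in the middle: high stop at the top around (206,128), low end near row 235, and nothing above it. I'll zoom in to pick corners.

```bash
python3 - <<'E'
import cv2
im=cv2.imread('pics/w1.png'); a=cv2.resize(im[90:250,160:270],None,fx=3.75,fy=3.75,interpolation=cv2.INTER_CUBIC)
a=cv2.convertScaleAbs(a,alpha=1.2)
for k in range(0,110,10): cv2.putText(a,str(160+k),(int((k+.5)*3.75),8),0,.3,(0,0,255),1); cv2.line(a,(int((k+.5)*3.75),10),(int((k+.5)*3.75),14),(0,0,255),1)
for k in range(0,160,10): cv2.putText(a,str(90+k),(0,int((k+.5)*3.75)+3),0,.3,(0,0,255),1); cv2.line(a,(20,int((k+.5)*3.75)),(24,int((k+.5)*3.75)),(0,0,255),1)
cv2.imwrite('pics/w1c.png',a); print(a.shape)
E
```

```text
(600, 412, 3)
```

View pics/w1c.png

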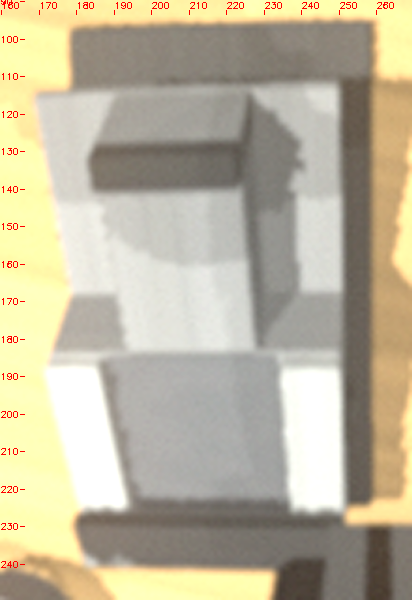

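Reading the crop:
- Dark stop top: rows 127.6–140.2, cols 184–224.
- Wall tops: start at row 187.4, with edges at cols 173, 187, 234 and 250.
- Lip front face: rows 226.6–230, left corner at col 180.

I'll fit the case's x, y and yaw from these.

```bash
cat > fit.py <<'E'
from h import *; import pickle; from scipy.optimize import least_squares
def caseR(yaw): return R.from_euler('z',yaw)*R.from_euler('y',np.radians(25))
def case(q): return caseR(q[2]), np.array([q[0],q[1],.05])
def proj(p,X,fish=True):
    c=rot(p['orientation']).inv().apply(X-p['position']); x,y,z=c[:,0],-c[:,1],-c[:,2]
    r=np.hypot(x,y); k=np.arctan2(r,z)/r if fish else 1/z
    return np.c_[p['cx']+p['fx']*x*k,p['cy']+p['fy']*y*k]
if __name__=='__main__':
    p=pickle.load(open('pics/w1.pkl','rb'))
    L=[((-84.5,-22,48),(184.8,127.6)),((-84.5,22,48),(224.3,127.6)),((-72.5,-22,48),(183.5,140.2)),((-72.5,22,48),(223.5,140.2)),
    ((-5,-50,48),(172.8,187.4)),((-5,-30.5,48),(187,187.4)),((-5,30.5,48),(233.6,187.4)),((-5,50,48),(250.4,187.4)),((60.5,-50,60),(180.3,230.3)),((60.5,-50,52),(179.8,226.6)),((84.5,-50,60),(184,240.4))]
    X=np.array([l[0] for l in L])/1e3; U=np.array([l[1] for l in L])
    f=lambda q:(proj(p,case(q)[0].apply(X)+case(q)[1])-U).ravel()
    s=least_squares(f,[.62,.145,.23],loss='soft_l1'); print(s.x,np.degrees(s.x[2])); print(f(s.x).reshape(-1,2).round(1).tolist())
    # case from top camera too
    from workcell import env; t=env.camera_params('top'); print('top px of stop/lip corners',proj(t,case(s.x)[0].apply(X)+case(s.x)[1],False).round(1).tolist())
    # channel rough from wrist: depth heights check
    d=np.load('pics/w1.npy'); v,u=np.mgrid[120:240,170:260]; r=rays(p,np.c_[u.ravel(),v.ravel()],True); 
    ax=rot(p['orientation']).apply([0,0,-1]); P=np.array(p['position'])+r*(d[120:240,170:260].ravel()/(r@ax))[:,None]
    C=case(s.x)[0].inv().apply(P-case(s.x)[1]); 
    for lo,hi,w in((-70,-10,20),(0,55,25)):
        m=(C[:,0]>lo/1e3)&(C[:,0]<hi/1e3)&(abs(C[:,1])<w/1e3); print('recess floor z mm',np.median(C[m,2])*1e3, m.sum())
E
python3 fit.py
```

```text
[0.60739317 0.14251487 0.2423293 ] 13.88444605695749
[[-1.7, 3.4], [-0.9, 2.1], [1.2, 0.2], [0.7, -0.8], [-1.0, 0.1], [-0.3, -0.1], [1.9, -0.4], [1.1, -0.5], [-0.6, -0.7], [1.0, -1.3], [-1.0, 0.4]]
top px of stop/lip corners [[212.1, 196.8], [196.0, 201.0], [211.3, 193.0], [195.3, 197.2], [216.6, 170.0], [209.8, 171.8], [188.3, 177.3], [181.4, 179.1], [211.4, 149.0], [212.0, 150.7], [209.9, 142.5]]
recess floor z mm 39.79777695379436 1319
recess floor z mm 40.03014373162786 1132
```

The recess floor heights match (39.8 and 40.0 mm). The dark area probably includes the stop's outer face, so I'll drop those two corners. Next I'll look at the channel from close by.

```bash
sed -i 's/L=\[((-84.5,-22,48),(184.8,127.6)),((-84.5,22,48),(224.3,127.6)),/L=[/' fit.py; python3 fit.py | head -2
python3 -m creep '[[0.006,-0.03,0.005,0,0,0.5],[0.015,-0.075,0.012,0,0,1],[0.025,-0.12,0.02,0,0,2],[0.034,-0.165,0.03,0,0,2],[0.043,-0.21,0.04,0,0,3],[0.052,-0.255,0.05,0,0,4],[0.061,-0.3,0.06,0,0,5],[0.07,-0.34,0.06,0,0,5]]'
python3 -m creep '[[0.006,-0.03,0,0,0,0],[0.008,-0.042,0,0,0,0],[0.008,-0.042,0,0,0,0],[0.008,-0.042,0,0,0,0],[0.008,-0.042,0,0,0,0],[0.008,-0.042,0,0,0,0],[0.008,-0.042,0,0,0,0],[0.008,-0.042,0,0,0,0]]'
cat > snap.py <<'E'
import sys,pickle; from h import *; from workcell import env
n=sys.argv[1]; s=env.get_state(); p=env.camera_params('wrist'); im,d=env.read_camera('wrist')
cv2.imwrite(f'pics/{n}.png',im); np.save(f'pics/{n}.npy',d); pickle.dump(p,open(f'pics/{n}.pkl','wb')); print(s['clock'],s['tcp_pos'],s['joint_pos'].round(3))
if len(sys.argv)>2:
    x0,y0,x1,y1=map(int,sys.argv[2:6]); k=min(790/(x1-x0),590/(y1-y0)); a=cv2.resize(im[y0:y1,x0:x1],None,fx=k,fy=k,interpolation=cv2.INTER_CUBIC)
    for c in range(x0,x1,10): t=int((c-x0+.5)*k); cv2.line(a,(t,0),(t,6),(0,0,255)); c%20 or cv2.putText(a,str(c),(t-8,15),0,.32,(0,0,255))
    for c in range(y0,y1,10): t=int((c-y0+.5)*k); cv2.line(a,(0,t),(6,t),(0,0,255)); c%20 or cv2.putText(a,str(c),(8,t+3),0,.32,(0,0,255))
    cv2.imwrite(f'pics/{n}c.png',a)
E
python3 snap.py w2 130 20 390 260
```

```text
[0.60790681 0.14199989 0.24815007] 14.217951765981727
[[0.5, 0.7], [-0.1, -0.6], [-1.4, 0.6], [-0.7, 0.4], [1.5, -0.2], [0.7, -0.4], [-0.7, -0.2], [0.9, -0.8], [-0.9, 0.8]]
clock: 2.55
tcp_pos: [0.5966, -0.1488, 0.2399]
orientation: [-0.001, -0.075, 0.997, 0.0]
wrist_force: [0.4, 0.0, 0.1]
finger_gap: -0.0002
clock: 3.35
tcp_pos: [0.5962, -0.1893, 0.2411]
orientation: [0.0, -0.076, 0.997, 0.0]
wrist_force: [0.1, 0.1, 0.8]
finger_gap: 0.0
3.35 [ 0.59619176 -0.18933295  0.24113218] [-0.436  0.413  0.214  1.372  0.    -0.587]
```

View pics/w2c.png

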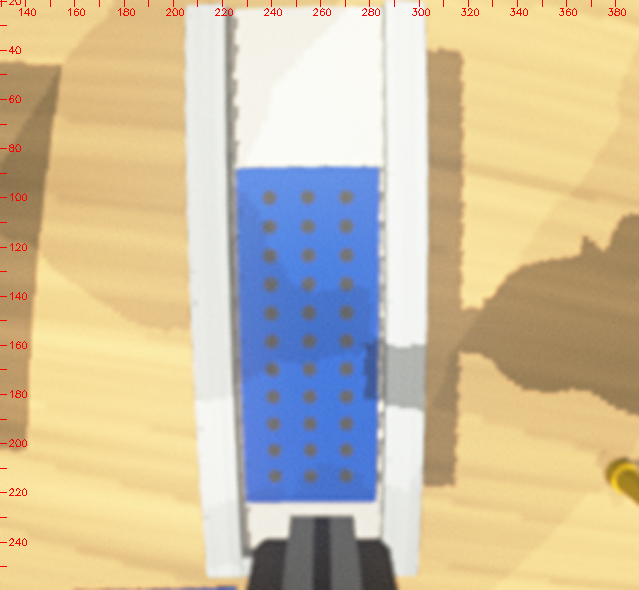

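Clear view: the plate's -x end is at row ~88 and its +x end at row ~223 (cols 227–284). The rails run along both sides, and the open edge is just above row 20.

```bash
python3 - <<'E'
from h import *; import pickle
p=pickle.load(open('pics/w2.pkl','rb')); im=cv2.imread('pics/w2.png'); hsv=cv2.cvtColor(im,cv2.COLOR_BGR2HSV)
m=cv2.inRange(hsv,(100,90,60),(130,255,255)); m[:, :200]=0; m[:,310:]=0; m[235:]=0
m=cv2.morphologyEx(m,cv2.MORPH_CLOSE,np.ones((7,7)))
c=max(cv2.findContours(m,0,1)[0],key=cv2.contourArea)[:,0]; Q=plane(p,c,.094,True)
r=cv2.minAreaRect((Q[:,:2]*1000).astype(np.float32)); print('plate rect mm',r)
w=((hsv[...,1]<45)&(hsv[...,2]>120))
out=[]
for v in range(30,150,10):
    row=np.where(w[v,190:320])[0]+190; out.append((v,row.min(),row.max()))
print(out)
L=plane(p,[(a[1]-.5,a[0]) for a in out],.1,True); Rr=plane(p,[(a[2]+.5,a[0]) for a in out],.1,True)
for n,A in(('left',L),('right',Rr)):
    k,b=np.polyfit(A[:,0],A[:,1],1); print(n,'yaw',np.degrees(np.arctan(k)),'y at .5',k*.5+b, np.abs(A[:,1]-k*A[:,0]-b).max())
for u in (215,245,260,275,292):
    col=np.where(w[:60,u])[0]; g=col.min(); print(u,g,plane(p,[(u,g-.5)],.1 if u in(215,292) else .09,True).round(4))
E
```

```text
plate rect mm ((575.6924438476562, -198.05799865722656), (137.545166015625, 55.35590744018555), 8.96111011505127)
[(30, np.int64(206), np.int64(302)), (40, np.int64(205), np.int64(302)), (50, np.int64(205), np.int64(303)), (60, np.int64(206), np.int64(303)), (70, np.int64(206), np.int64(303)), (80, np.int64(206), np.int64(303)), (90, np.int64(206), np.int64(303)), (100, np.int64(206), np.int64(303)), (110, np.int64(206), np.int64(303)), (120, np.int64(207), np.int64(303)), (130, np.int64(207), np.int64(303)), (140, np.int64(207), np.int64(303))]
left yaw 9.030012009130552 y at .5 -0.2571506612308912 0.000563787649130898
right yaw 9.351139883216243 y at .5 -0.16345166714958564 0.0004016634320457013
215 22 [[ 0.4478 -0.2559  0.1   ]]
245 23 [[ 0.4428 -0.2283  0.09  ]]
260 23 [[ 0.4408 -0.2138  0.09  ]]
275 23 [[ 0.4385 -0.1994  0.09  ]]
292 20 [[ 0.4355 -0.1841  0.1   ]]
```

Channel yaw is 9.1°, with its open edge at (0.4415, -0.2197). The plate centre is 66 mm + 70 mm behind that edge, so a 114 mm slide gives a 48 mm overhang. I'll press near plate x = +35 mm.

```bash
python3 -m creep '[[-0.002,-0.001,0.01,0,0,0],[-0.006,-0.002,0.03,0,0,-0.4],[-0.01,-0.004,0.06,0,0,-0.4],[-0.013,-0.005,0.09,0,0,-0.4],[-0.013,-0.005,0.115,0,0,-0.4],[-0.013,-0.005,0.13,0,0,-0.4],[-0.013,-0.005,0.137,0,0,-0.4],[-0.013,-0.005,0.139,0,0,-0.4]]'
python3 -m creep '[[0,0,0.001,0,0,0],[0,0,0.002,0,0,0],[0,0,0.003,0,0,0],[0,0,0.004,0,0,0],[0,0,0.005,0,0,0],[0,0,0.006,0,0,0],[0,0,0.007,0,0,0],[0,0,0.007,0,0,0]]'
```

```text
clock: 4.2
tcp_pos: [0.609, -0.1928, 0.1006]
orientation: [-0.001, -0.078, 0.997, 0.001]
wrist_force: [-0.0, -0.5, 1.0]
finger_gap: -0.0001
clock: 5.0
tcp_pos: [0.6095, -0.193, 0.0948]
orientation: [-0.0, -0.079, 0.997, 0.0]
wrist_force: [0.1, 0.6, 0.3]
finger_gap: 0.0003
```

```bash
python3 -m creep '[[0,0,0.0005,0,0,0],[0,0,0.001,0,0,0],[0,0,0.0015,0,0,0],[0,0,0.002,0,0,0],[0,0,0.002,0,0,0],[0,0,0.002,0,0,0],[0,0,0.002,0,0,0],[0,0,0.002,0,0,0]]'
```

```text
clock: 5.8
tcp_pos: [0.61, -0.1933, 0.0941]
orientation: [0.001, -0.078, 0.997, -0.0]
wrist_force: [-1.1, 1.0, 5.5]
finger_gap: -0.0001
```

```bash
python3 -m creep '[[0,0,0.001,0,0,0],[0,0,0.0015,0,0,0],[0.002,0,0.0015,0,0,0],[0.006,0,0.0015,0,0,0],[0.012,0,0.0015,0,0,0],[0.018,0,0.0015,0,0,0],[0.022,0,0.0015,0,0,0],[0.024,0,0.0015,0,0,0]]'; python3 snap.py w3; cat > pl.py <<'E'
import sys,pickle; from h import *
n=sys.argv[1]; z=float(sys.argv[2]); p=pickle.load(open(f'pics/{n}.pkl','rb')); im=cv2.imread(f'pics/{n}.png'); hsv=cv2.cvtColor(im,cv2.COLOR_BGR2HSV)
m=cv2.inRange(hsv,(100,90,60),(130,255,255)); m[:,:190]=0; m[:,330:]=0; m=cv2.morphologyEx(m,cv2.MORPH_CLOSE,np.ones((5,5)))
c=max(cv2.findContours(m,0,1)[0],key=cv2.contourArea)[:,0]; Q=plane(p,c,z,True)[:,:2]
a=np.radians(9.1); E=np.array([.4415,-.2197]); X=(Q-E)@np.array([np.cos(a),np.sin(a)]); Y=(Q-E)@np.array([-np.sin(a),np.cos(a)])
print('pixel box',cv2.boundingRect(c),'plate edge -x end, ahead of open edge mm: ',np.percentile(X,[0,2])*1e3,'far',X.max()*1e3,'y',np.percentile(Y,[1,99])*1e3)
E
python3 pl.py w3 .094
```

```text
clock: 6.6
tcp_pos: [0.5883, -0.1978, 0.0941]
orientation: [0.003, -0.079, 0.997, -0.001]
wrist_force: [2.2, 0.2, 8.6]
finger_gap: -0.0001
6.6 [ 0.58825968 -0.1977536   0.09407446] [-4.540e-01  4.650e-01 -7.300e-02  1.027e+00  1.000e-03 -6.110e-01]
pixel box (205, 41, 117, 236) plate edge -x end, ahead of open edge mm:  [44.90436    45.21725503] far 168.1805716227439 y [-28.61455131  26.82448451]
```

It drags with the fingers: 21 mm for a 22 mm move.

```bash
python3 -m creep '[[0.004,0,0,0,0,0],[0.012,0,0,0,0,0],[0.024,0,0,0,0,0],[0.037,0,0,0,0,0],[0.05,0,0,0,0,0],[0.062,0,0,0,0,0],[0.071,0,0,0,0,0],[0.075,0,0,0,0,0]]'; python3 snap.py w4; python3 pl.py w4 .094
```

```text
clock: 7.45
tcp_pos: [0.5139, -0.2098, 0.0941]
orientation: [0.003, -0.078, 0.997, -0.002]
wrist_force: [1.3, 0.0, 8.8]
finger_gap: -0.0004
7.45 [ 0.5138582  -0.20979465  0.0940516 ] [-0.533  0.349 -0.252  0.963  0.001 -0.69 ]
pixel box (205, 41, 117, 236) plate edge -x end, ahead of open edge mm:  [-30.39745676 -30.15882777] far 92.80736621731664 y [-28.73582085  26.70060449]
```

```bash
python3 -m creep '[[0.002,0,0,0,0,0],[0.006,0,0,0,0,0],[0.011,0,0,0,0,0],[0.016,0,0,0,0,0],[0.019,0,0,0,0,0],[0.019,0,0,0,0,0],[0.019,0,-0.004,0,0,0],[0.019,0,-0.01,0,0,0]]'
python3 -m creep '[[0.001,0,-0.01,0,0,0],[0.006,0,-0.025,0,0,0],[0.016,0,-0.04,0,0,0],[0.03,0,-0.05,0,0,0],[0.045,0,-0.056,0,0,0],[0.06,0,-0.06,0,0,0],[0.068,0,-0.06,0,0,0],[0.07,0,-0.06,0,0,0]]' 0.0854
python3 snap.py w5 130 40 390 235; python3 pl.py w5 .094
```

```text
clock: 8.3
tcp_pos: [0.4927, -0.2113, 0.1015]
orientation: [-0.0, -0.078, 0.997, 0.0]
wrist_force: [-0.1, 0.4, -0.6]
finger_gap: -0.0003
clock: 9.1
tcp_pos: [0.4225, -0.2225, 0.1613]
orientation: [-0.0, -0.078, 0.997, 0.0]
wrist_force: [0.2, -0.8, 0.5]
finger_gap: 0.0857
9.1 [ 0.42249934 -0.22253933  0.16132118] [-0.653  0.161 -0.327  1.083  0.    -0.809]
pixel box (222, 164, 76, 155) plate edge -x end, ahead of open edge mm:  [-50.08601179 -50.0698371 ] far 88.76242194917295 y [-29.00456996  26.43293113]
```

View pics/w5c.png

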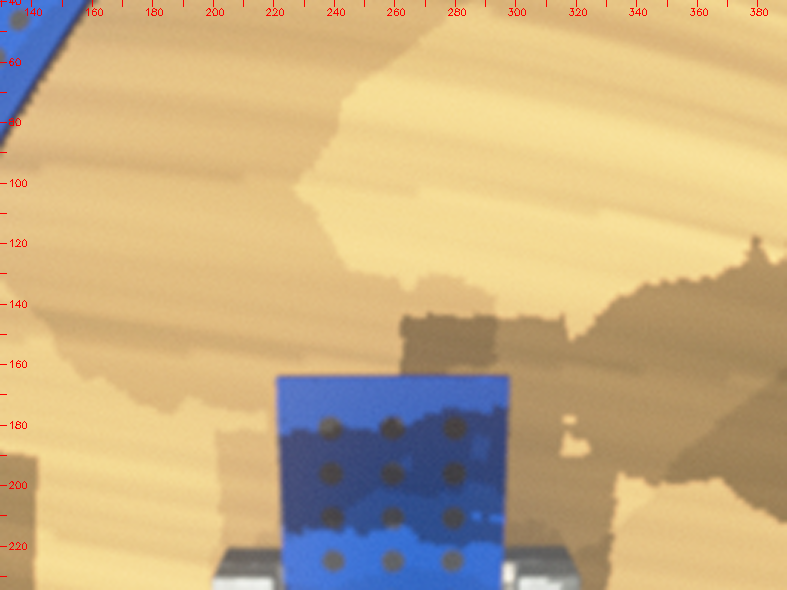

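The plate overhangs about 50 mm, square to the edge (end at row 164, cols 221–298). I'll grip 22 mm from its end.

```bash
python3 -m creep '[[0.002,0,0.006,0,0,0],[0.006,-0.001,0.02,0,0,0],[0.009,-0.0016,0.035,0,0,0],[0.009,-0.0016,0.05,0,0,0],[0.009,-0.0016,0.066,0,0,0],[0.009,-0.0016,0.08,0,0,0],[0.009,-0.0016,0.09,0,0,0],[0.009,-0.0016,0.092,0,0,0]]'
python3 -m creep '[[0,0,0,0,0,0],[0,0,0,0,0,0],[0,0,0,0,0,0],[0,0,0,0,0,0],[0,0,0,0,0,0],[0,0,0,0,0,0],[0,0,0,0,0,0],[0,0,0,0,0,0]]' 0.04 70
```

```text
clock: 9.95
tcp_pos: [0.4146, -0.2247, 0.0678]
orientation: [-0.001, -0.079, 0.997, 0.001]
wrist_force: [-0.3, 0.2, -0.8]
finger_gap: 0.0858
clock: 10.75
tcp_pos: [0.4159, -0.2259, 0.07]
orientation: [0.001, -0.078, 0.997, -0.0]
wrist_force: [-0.8, 0.5, 5.6]
finger_gap: 0.0537
```

```bash
python3 -m creep '[[0,0,-0.002,0,0,0],[0,0,-0.006,0,0,0],[0,0,-0.012,0,0,0],[0,0,-0.02,0,0,0],[0,0,-0.03,0,0,0],[0,0,-0.042,0,0,0],[0,0,-0.055,0,0,0],[0,0,-0.068,0,0,0]]'
python3 -m creep '[[0,0,-0.013,0,0,0],[0,0,-0.03,0,0,0],[0,0,-0.05,0,0,0],[0,0,-0.07,0,0,0],[0,0,-0.09,0,0,0],[0,0,-0.105,0,0,0],[0,0,-0.112,0,0,0],[0,0,-0.112,0,0,0]]'
python3 snap.py w6 130 60 390 255; cp m1.py /dev/null; python3 - <<'E'
from h import *; from workcell import env; import pickle
s=env.get_state(); p=pickle.load(open('pics/w6.pkl','rb')); im=cv2.imread('pics/w6.png'); d=np.load('pics/w6.npy'); hsv=cv2.cvtColor(im,cv2.COLOR_BGR2HSV)
m=cv2.inRange(hsv,(100,90,40),(130,255,255)); m[:,:190]=0; m[:,330:]=0
v,u=np.where((m>0)&(d>0)&(d<.2)); r=rays(p,np.c_[u,v],True); ax=rot(p['orientation']).apply([0,0,-1]); P=np.array(p['position'])+r*(d[v,u]/(r@ax))[:,None]
T=rot(s['orientation']).inv().apply(P-s['tcp_pos']); A=np.c_[T[:,0],T[:,1],np.ones(len(T))]; ok=np.ones(len(T),bool)
for i in range(5):
    k=np.linalg.lstsq(A[ok],T[ok,2],rcond=None)[0]; e=T[:,2]-A@k; ok=abs(e)<.004
print('tool-frame plane z=ax+by+c',k,'deg',np.degrees(np.arctan(k[:2])),ok.sum(),np.std(e[ok]),'x range',np.percentile(T[ok,0],[0,1,99,100]),'y',np.percentile(T[ok,1],[1,99]))
im,_=env.read_camera('scene'); cv2.imwrite('pics/s6.png',im)
E
```

```text
clock: 11.55
tcp_pos: [0.4155, -0.2256, 0.1389]
orientation: [0.0, -0.078, 0.997, -0.0]
wrist_force: [-0.2, 0.2, -0.7]
finger_gap: 0.0541
clock: 12.35
tcp_pos: [0.4158, -0.2259, 0.2509]
orientation: [0.001, -0.078, 0.997, -0.001]
wrist_force: [0.2, -0.7, -0.8]
finger_gap: 0.0535
12.35 [ 0.41581517 -0.22588081  0.25092975] [-0.668  0.108 -0.165  1.295  0.    -0.825]
tool-frame plane z=ax+by+c [-0.00710737 -0.00061596 -0.02353514] deg [-0.4072153  -0.03529202] 10642 0.0005621415014047779 x range [-0.03618465 -0.03321793  0.02304992  0.02369054] y [-0.02747927  0.02600149]
```

View pics/w6c.png

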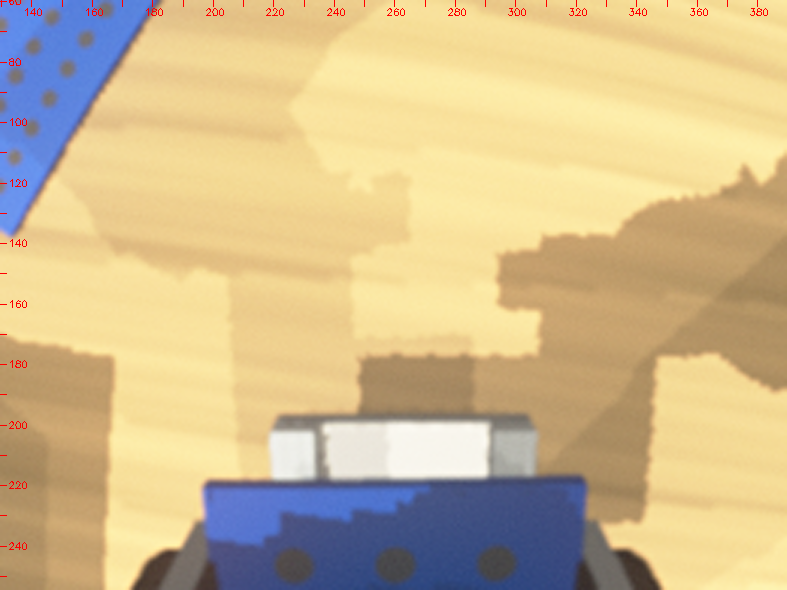

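The plate is held level with the tool (0.4°), its near end 23.7 mm from the TCP on the robot side. Next I'll work out the tool moves in case coordinates.

```bash
cat > tgt.py <<'E'
# usage: tgt.py xe ze theta [xe ze theta ...]: lower corner of plate's low end in case frame (mm,deg); prints shift+turn from current measured pose
import sys; from h import *; from fit import case; from workcell import env
import json,os
q=json.load(open('case.json')) if os.path.exists('case.json') else [.6079,.1420,np.radians(14.0)]
PT=np.array([-.0463,-.0007,-.0195]); RT=R.from_euler('y',180,degrees=True)  # plate in tool
def tool(xe,ze,th):
    Rc,tc=case(q); Rp=R.from_euler('y',th,degrees=True); tp=np.array([xe,0,ze])/1e3-Rp.apply([.07,0,0])
    Rw=Rc*Rp; tw=Rc.apply(tp)+tc; Rt=Rw*RT.inv(); return Rt, tw-Rt.apply(PT)
s=env.get_state(); R0=rot(s['orientation']); t0=s['tcp_pos']
# current plate in case frame
Rc,tc=case(q); Rp=Rc.inv()*R0*RT; tp=Rc.inv().apply(t0+R0.apply(PT)-tc)
print('now: low corner',((tp+Rp.apply([.07,0,0]))*1e3).round(1),'ctr',(tp*1e3).round(1),'rpy',Rp.as_euler('xyz',degrees=True).round(2),'F case',Rc.inv().apply(s['wrist_force']).round(1))
a=list(map(float,sys.argv[1:]))
for i in range(0,len(a),3):
    Rt,tt=tool(*a[i:i+3]); print(a[i:i+3],'tcp',tt.round(4),'shift',R0.inv().apply(tt-t0).round(4),'turn',np.degrees((R0.inv()*Rt).as_rotvec()).round(2))
E
python3 tgt.py 45 85 10 45 43 10 70 42 10
```

```text
now: low corner [-237.5 -320.6  130.5] ctr [-300.7 -314.5  101.1] rpy [  2.35 -24.89  -5.51] F case [ 0.1 -0.3 -1.4]
[45.0, 85.0, 10.0] tcp [0.5789 0.1355 0.1588] shift [-0.2182  0.3307  0.0905] turn [ 1.55 34.97 -4.83]
[45.0, 43.0, 10.0] tcp [0.5616 0.1312 0.1207] shift [-0.2005  0.3291  0.1286] turn [ 1.55 34.97 -4.83]
[70.0, 42.0, 10.0] tcp [0.5832 0.1366 0.1092] shift [-0.2227  0.3311  0.14  ] turn [ 1.55 34.97 -4.83]
```

```bash
python3 -m creep '[[-0.01,0.015,0,0,1.5,-0.2],[-0.03,0.045,0,0.2,5,-0.7],[-0.055,0.083,0,0.4,9,-1.2],[-0.08,0.121,0.005,0.6,13,-1.8],[-0.105,0.159,0.01,0.8,17,-2.3],[-0.13,0.197,0.015,0.9,21,-2.9],[-0.155,0.235,0.02,1.1,25,-3.5],[-0.18,0.27,0.03,1.3,29,-4]]'
python3 tgt.py 45 85 10
```

```text
clock: 13.25
tcp_pos: [0.5513, 0.0714, 0.219]
orientation: [-0.25, -0.111, 0.961, -0.031]
wrist_force: [0.9, -0.6, 0.5]
finger_gap: 0.0539
now: low corner [-19.3 -57.2 133.7] ctr [-89.1 -56.2 138.8] rpy [ 0.09  4.14 -0.82] F case [ 0.5 -0.8  0.8]
[45.0, 85.0, 10.0] tcp [0.5789 0.1355 0.1588] shift [-0.0654  0.0563  0.0322] turn [ 0.19  5.86 -0.81]
```

```bash
python3 -m creep '[[-0.02,0.02,0.006,0,2,-0.2],[-0.04,0.038,0.015,0.1,4,-0.5],[-0.055,0.05,0.024,0.2,5.5,-0.8],[-0.06,0.055,0.03,0.2,5.9,-0.8],[-0.06,0.055,0.03,0.2,5.9,-0.8],[-0.06,0.055,0.03,0.2,5.9,-0.8],[-0.06,0.055,0.03,0.2,5.9,-0.8],[-0.06,0.055,0.03,0.2,5.9,-0.8]]'
python3 tgt.py 45 85 10 45 50 10; python3 snap.py w7; python3 - <<'E'
from workcell import env; import cv2,pickle
p=env.camera_params('scene'); im,d=env.read_camera('scene'); cv2.imwrite('pics/s7.png',im)
a=cv2.resize(im[150:270,245:375],None,fx=3,fy=3,interpolation=cv2.INTER_CUBIC); w=cv2.imread('pics/w7.png')[90:384,:,:]; w=cv2.resize(w[:, 130:400],(330,360)); cv2.imwrite('pics/c7.png',cv2.hconcat([a,w])) 
E
```

```text
clock: 14.05
tcp_pos: [0.5756, 0.1304, 0.1658]
orientation: [-0.296, -0.115, 0.947, -0.036]
wrist_force: [0.2, 0.0, -2.3]
finger_gap: 0.0536
now: low corner [38.  -4.4 90.1] ctr [-31.   -4.2 101.9] rpy [ 0.04  9.75 -0.12] F case [ 1.2 -0.  -2. ]
[45.0, 85.0, 10.0] tcp [0.5789 0.1355 0.1588] shift [-0.0077  0.0041  0.0033] turn [ 0.06  0.25 -0.12]
[45.0, 50.0, 10.0] tcp [0.5645 0.1319 0.127 ] shift [-0.0136  0.0041  0.0378] turn [ 0.06  0.25 -0.12]
14.05 [0.57559041 0.13041206 0.16584763] [ 0.122  0.956  0.811  2.029 -0.069 -0.099]
```

View pics/c7.png

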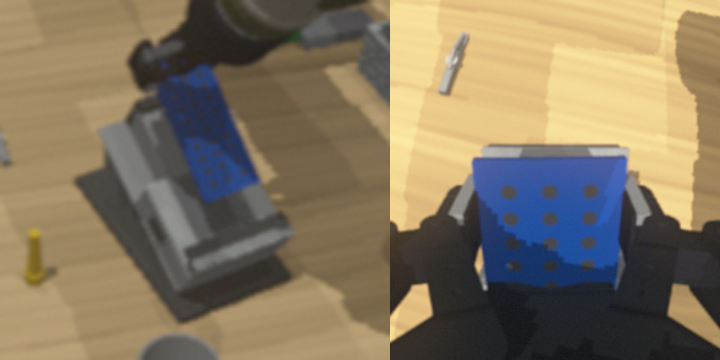

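The plate hangs over the recess with its low end short of the lip, and the cap is well clear. I'll move closer, then check the alignment with a model overlay.

```bash
python3 -m creep '[[-0.002,0.001,0.004,0,0,0],[-0.005,0.002,0.012,0,0.2,-0.1],[-0.009,0.003,0.02,0,0.2,-0.1],[-0.012,0.004,0.028,0,0.2,-0.1],[-0.0136,0.0041,0.034,0,0.2,-0.1],[-0.0136,0.0041,0.036,0,0.2,-0.1],[-0.0136,0.0041,0.036,0,0.2,-0.1],[-0.0136,0.0041,0.036,0,0.2,-0.1]]'
python3 tgt.py 45 43 10; python3 - <<'E'
from h import *; from fit import *; from workcell import env; import sys
q=[.6079,.1420,np.radians(14.0)]; Rc,tc=case(q); s=env.get_state(); R0=rot(s['orientation'])
PT=np.array([-.0463,-.0007,-.0195]); RT=R.from_euler('y',180,degrees=True)
lip=np.array([(60.5,-50,60),(60.5,50,60),(84.5,50,60),(84.5,-50,60),(-5,-50,48),(-5,50,48),(-5,-30.5,48),(-5,30.5,48)])/1e3
pl=np.array([(-70,-28,4),(-70,28,4),(70,28,4),(70,-28,4)])/1e3
X=np.r_[Rc.apply(lip)+tc, R0.apply(RT.apply(pl)+PT)+s['tcp_pos']]
out=[]
for n,f,box,k in(('scene',0,(265,170,355,260),6),('wrist',1,(160,150,360,270),0)):
    p=env.camera_params(n); im,_=env.read_camera(n); cv2.imwrite(f'pics/{n}8.png',im); U=proj(p,X,bool(f)); print(n,U.round(1).tolist())
    x0,y0,x1,y1=box; k=k or 2.7
    a=cv2.resize(im[y0:y1,x0:x1],None,fx=k,fy=k,interpolation=cv2.INTER_CUBIC); a=cv2.convertScaleAbs(a,alpha=1.3)
    for i,u in enumerate(U):
        c=tuple(((u-[x0,y0]+.5)*k).astype(int).tolist()); cv2.circle(a,c,2,(0,0,255) if i<8 else (0,255,255),-1)
    out.append(a)
cv2.imwrite('pics/c8.png',out[0]); cv2.imwrite('pics/c8w.png',out[1])
E
```

```text
clock: 14.95
tcp_pos: [0.5652, 0.133, 0.127]
orientation: [-0.299, -0.117, 0.946, -0.036]
wrist_force: [0.1, 0.0, -1.8]
finger_gap: 0.054
now: low corner [45.9  1.  50.1] ctr [-23.    0.9  62.4] rpy [ 0.04 10.1   0.05] F case [ 0.9  0.  -1.5]
[45.0, 43.0, 10.0] tcp [0.5616 0.1312 0.1207] shift [-0.0004 -0.0009  0.0074] turn [ 0.03 -0.1   0.05]
scene [[306.4, 232.3], [339.0, 219.6], [343.4, 227.7], [310.7, 240.7], [293.8, 211.6], [325.7, 200.0], [300.2, 209.3], [319.6, 202.2], [290.2, 176.1], [308.2, 170.2], [329.0, 218.3], [310.9, 225.3]]
wrist [[187.7, 420.6], [330.2, 420.9], [326.1, 439.3], [192.0, 439.1], [179.3, 341.5], [338.2, 341.7], [209.5, 343.7], [307.9, 343.8], [195.4, 218.8], [324.3, 218.7], [301.2, 405.5], [219.4, 405.5]]
```

View pics/c8.png

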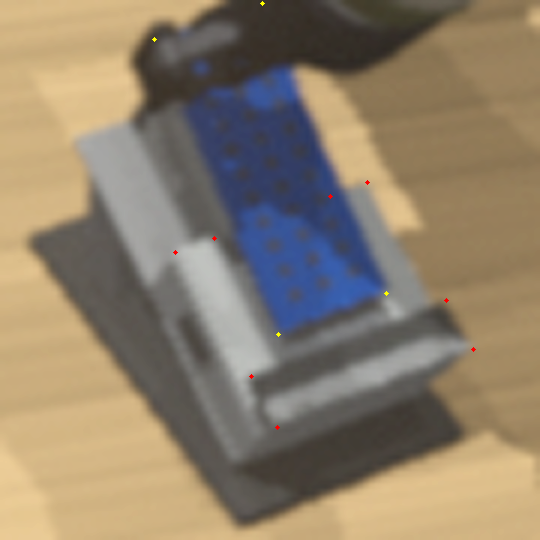

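The overlay agrees within about 1 px: plate end corners at (280,333) and (385,293), and the lip and wall corners on their predicted spots. Now down to the floor level.

```bash
python3 -m creep '[[0,0,0.001,0,0,0],[0,-0.0005,0.002,0,0,0],[0,-0.001,0.003,0,0,0],[0,-0.001,0.004,0,0,0],[0,-0.001,0.005,0,0,0],[0,-0.001,0.006,0,0,0],[0,-0.001,0.0065,0,0,0],[0,-0.001,0.0065,0,0,0]]'
python3 tgt.py 70 43 10
```

```text
clock: 15.85
tcp_pos: [0.5618, 0.1309, 0.1213]
orientation: [-0.299, -0.116, 0.946, -0.036]
wrist_force: [0.5, -1.0, -1.2]
finger_gap: 0.054
now: low corner [44.8 -0.2 43.4] ctr [-24.1  -0.3  55.7] rpy [ 0.03 10.12  0.04] F case [ 0.7 -1.1 -0.9]
[70.0, 43.0, 10.0] tcp [0.5836 0.1367 0.1101] shift [-0.0249  0.0003 -0.0038] turn [ 0.03 -0.12  0.04]
```

```bash
python3 -m creep '[[-0.002,0,-0.0003,0,0,0],[-0.005,0,-0.0008,0,0,0],[-0.009,0,-0.0015,0,0,0],[-0.013,0,-0.0021,0,0,0],[-0.017,0,-0.0028,0,0,0],[-0.02,0,-0.0032,0,0,0],[-0.021,0,-0.0034,0,0,0],[-0.021,0,-0.0034,0,0,0]]'
python3 tgt.py 70 42 10
```

```text
clock: 16.65
tcp_pos: [0.5806, 0.1357, 0.1116]
orientation: [-0.299, -0.116, 0.946, -0.036]
wrist_force: [1.7, -2.3, -2.1]
finger_gap: 0.0544
now: low corner [66.5 -0.1 42.8] ctr [-2.4 -0.2 55.1] rpy [ 0.04 10.11  0.04] F case [ 1.9 -2.6 -1.4]
[70.0, 42.0, 10.0] tcp [0.5832 0.1366 0.1092] shift [-0.0036  0.0002  0.0004] turn [ 0.03 -0.11  0.04]
```

```bash
python3 -m creep '[[-0.0005,0,-0.0001,0,0,0],[-0.001,0,-0.0002,0,0,0],[-0.0015,0,-0.0003,0,0,0],[-0.002,0,-0.0003,0,0,0],[-0.0025,0,-0.0004,0,0,0],[-0.003,0,-0.0005,0,0,0],[-0.003,0,-0.0005,0,0,0],[-0.003,0,-0.0005,0,0,0]]'
python3 tgt.py 71 42 10; python3 - <<'E'
from workcell import env; import cv2
im,_=env.read_camera('scene'); cv2.imwrite('pics/s9.png',im); a=cv2.resize(im[170:260,265:355],None,fx=6,fy=6,interpolation=cv2.INTER_CUBIC); cv2.imwrite('pics/c9.png',cv2.convertScaleAbs(a,alpha=1.3))
E
```

```text
clock: 17.45
tcp_pos: [0.583, 0.1364, 0.1107]
orientation: [-0.299, -0.117, 0.946, -0.036]
wrist_force: [0.2, -4.4, -0.8]
finger_gap: 0.0538
now: low corner [69.2 -0.  43. ] ctr [ 0.3 -0.1 55.3] rpy [ 0.04 10.11  0.05] F case [-0.5 -4.3 -1.1]
[71.0, 42.0, 10.0] tcp [0.5841 0.1368 0.1088] shift [-0.002   0.0001  0.0009] turn [ 0.03 -0.11  0.05]
```

View pics/c9.png

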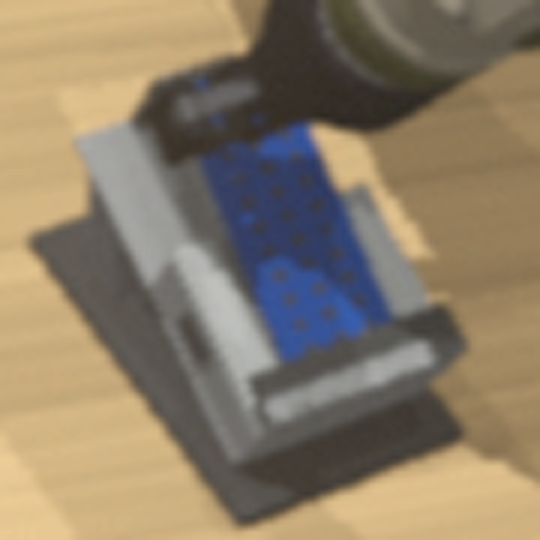

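The low end is now under the lip (the lip hides it at about (290,365)). The steady force of about -4 N along case y means it rubs on the +y wall, so I'll ease off sideways.

```bash
python3 -c "
from workcell import env;s=env.get_state();print(s['ft_torque'],s['wrist_force'])"
python3 -m creep '[[0,-0.0005,0,0,0,0],[0,-0.001,0,0,0,0],[0,-0.0015,0,0,0,0],[0,-0.002,0,0,0,0],[0,-0.002,0,0,0,0],[0,-0.002,0,0,0,0],[0,-0.002,0,0,0,0],[0,-0.002,0,0,0,0]]'
python3 tgt.py 71 42 10;python3 -c "
from workcell import env;s=env.get_state();print(s['ft_torque'],s['wrist_force'])"
```

```text
[-0.85426624 -0.5482419   0.12728005] [-0.63688878 -4.39345477 -0.6976537 ]
clock: 18.3
tcp_pos: [0.5835, 0.1346, 0.1107]
orientation: [-0.299, -0.117, 0.946, -0.036]
wrist_force: [0.2, 0.3, -0.8]
finger_gap: 0.0537
now: low corner [69.1 -1.8 43. ] ctr [ 0.2 -1.9 55.3] rpy [ 0.05 10.12  0.06] F case [ 0.6  0.3 -0.5]
[71.0, 42.0, 10.0] tcp [0.5841 0.1368 0.1088] shift [-0.0021  0.002   0.0009] turn [ 0.04 -0.12  0.06]
[ 0.21100099 -0.55074128  0.02847056] [ 0.24347046  0.32694307 -0.75003555]
```

```bash
python3 -m creep '[[-0.0005,-0.0004,0,0,0,0],[-0.001,-0.0008,0,0,0,0],[-0.0015,-0.0008,0,0,0,0],[-0.002,-0.0008,0,0,0,0],[-0.0025,-0.0008,-0.0002,0,0,0],[-0.003,-0.0008,-0.0003,0,0,0],[-0.003,-0.0008,-0.0003,0,0,0],[-0.003,-0.0008,-0.0003,0,0,0]]'
python3 tgt.py 71 42 10
```

```text
clock: 19.1
tcp_pos: [0.5862, 0.1343, 0.1093]
orientation: [-0.3, -0.117, 0.946, -0.036]
wrist_force: [-1.0, -0.3, -0.9]
finger_gap: 0.0541
now: low corner [72.1 -2.8 42.8] ctr [ 3.2 -2.9 55.1] rpy [ 0.05 10.13  0.05] F case [-0.6 -0.  -1.3]
[71.0, 42.0, 10.0] tcp [0.5841 0.1368 0.1088] shift [0.0009 0.0029 0.0012] turn [ 0.04 -0.13  0.05]
```

```bash
python3 -m creep '[[-0.0005,0,-0.0001,0,0,0],[-0.001,0,-0.0002,0,0,0],[-0.0015,0,-0.0002,0,0,0],[-0.002,0,-0.0003,0,0,0],[-0.0025,0,-0.0004,0,0,0],[-0.0025,0,-0.0004,0,0,0],[-0.0025,0,-0.0004,0,0,0],[-0.0025,0,-0.0004,0,0,0]]'
python3 tgt.py 71 42 10
```

```text
clock: 19.9
tcp_pos: [0.5866, 0.1346, 0.1094]
orientation: [-0.302, -0.116, 0.946, -0.037]
wrist_force: [-7.2, -1.5, 4.9]
finger_gap: 0.0538
now: low corner [72.5 -2.7 42.6] ctr [ 3.6 -2.7 55.2] rpy [ 0.05 10.37  0.06] F case [-8.7  0.3  1.3]
[71.0, 42.0, 10.0] tcp [0.5841 0.1368 0.1088] shift [0.0012 0.0028 0.0016] turn [ 0.04 -0.37  0.06]
```

It touches the end wall at x ≈ 72.5 as the geometry says. I'll back off 3 mm and then work out the swing about the low end.

```bash
sed -i 's/q=json.*/q=[.6079,.1420,np.radians(14.0)]; q[0]+=.0027*np.sin(q[2]); q[1]-=.0027*np.cos(q[2])/' tgt.py
python3 -m creep '[[0.001,0,0.0002,0,0,0],[0.002,0,0.0003,0,0,0],[0.003,0,0.0005,0,0,0],[0.003,0,0.0007,0,0,0],[0.003,0,0.001,0,0,0],[0.003,0,0.001,0,0,0],[0.003,0,0.001,0,0,0],[0.003,0,0.001,0,0,0]]'
python3 tgt.py 71 41 10 71 40.8 8 71 40.5 6 71 40.3 4 71 40 2 71 40 0
```

```text
clock: 20.7
tcp_pos: [0.5857, 0.1342, 0.1088]
orientation: [-0.299, -0.117, 0.946, -0.036]
wrist_force: [-0.2, -0.0, -1.5]
finger_gap: 0.0539
now: low corner [71.8 -0.1 42.2] ctr [ 2.9 -0.2 54.5] rpy [ 0.04 10.1   0.05] F case [ 0.5 -0.  -1.4]
[71.0, 41.0, 10.0] tcp [0.5843 0.1341 0.1079] shift [0.0005 0.0002 0.0015] turn [ 0.03 -0.1   0.05]
[71.0, 40.8, 8.0] tcp [0.5826 0.1336 0.104 ] shift [-0.0003  0.0002  0.0058] turn [ 0.04 -2.1   0.05]
[71.0, 40.5, 6.0] tcp [0.581  0.1332 0.0999] shift [-0.0012  0.0002  0.0101] turn [ 0.04 -4.1   0.05]
[71.0, 40.3, 4.0] tcp [0.5795 0.1329 0.0958] shift [-0.0023  0.0002  0.0143] turn [ 0.04 -6.1   0.05]
[71.0, 40.0, 2.0] tcp [0.5781 0.1325 0.0917] shift [-0.0035  0.0002  0.0185] turn [ 0.04 -8.1   0.05]
[71.0, 40.0, 0.0] tcp [0.577  0.1322 0.0877] shift [-0.0048  0.0002  0.0224] turn [  0.04 -10.1    0.05]
```

```bash
python3 -m creep '[[0.0003,0,0.001,0,-0.1,0],[0.0004,0,0.0022,0,-0.5,0],[0.0001,0,0.0037,0,-1.1,0],[-0.0003,0,0.0055,0,-2,0],[-0.0007,0,0.0075,0,-3,0],[-0.0012,0,0.0097,0,-4,0],[-0.0015,0,0.0108,0,-4.5,0],[-0.0015,0,0.0108,0,-4.5,0]]'
python3 tgt.py 71 40.2 3 71 40 1 71 40 0
```

```text
clock: 21.5
tcp_pos: [0.5804, 0.1329, 0.0999]
orientation: [-0.262, -0.118, 0.957, -0.032]
wrist_force: [-0.1, 0.8, -0.6]
finger_gap: 0.0541
now: low corner [70.4 -0.1 41.1] ctr [ 0.7 -0.1 47.9] rpy [0.04 5.58 0.05] F case [ 0.3  0.8 -0.5]
[71.0, 40.2, 3.0] tcp [0.5788 0.1327 0.0938] shift [-0.0017  0.0001  0.0061] turn [ 0.04 -2.58  0.05]
[71.0, 40.0, 1.0] tcp [0.5775 0.1324 0.0897] shift [-0.0026  0.0001  0.0103] turn [ 0.04 -4.58  0.05]
[71.0, 40.0, 0.0] tcp [0.577  0.1322 0.0877] shift [-0.0032  0.0001  0.0123] turn [ 0.04 -5.58  0.05]
```

```bash
python3 -m creep '[[-0.0005,0,0.0015,0,-0.6,0],[-0.001,0,0.0032,0,-1.4,0],[-0.0015,0,0.005,0,-2.2,0],[-0.002,0,0.007,0,-3,0],[-0.0023,0,0.0085,0,-3.7,0],[-0.0025,0,0.0098,0,-4.3,0],[-0.0026,0,0.0103,0,-4.6,0],[-0.0026,0,0.0103,0,-4.6,0]]'
python3 tgt.py 71 40 0
```

```text
clock: 22.3
tcp_pos: [0.5776, 0.1322, 0.0894]
orientation: [-0.223, -0.119, 0.967, -0.027]
wrist_force: [0.4, 0.0, -0.4]
finger_gap: 0.0537
now: low corner [71.2 -0.1 39.7] ctr [ 1.2 -0.1 40.9] rpy [0.05 1.   0.05] F case [ 0.5 -0.1 -0.2]
[71.0, 40.0, 0.0] tcp [0.577  0.1322 0.0877] shift [-0.0002  0.0002  0.0018] turn [ 0.05 -1.    0.05]
```

```bash
python3 -m creep '[[0,0,0.0005,0,-0.3,0],[0,0,0.001,0,-0.6,0],[-0.0001,0,0.0015,0,-0.9,0],[-0.0002,0,0.002,0,-1,0],[-0.0002,0,0.0025,0,-1,0],[-0.0002,0,0.003,0,-1,0],[-0.0002,0,0.003,0,-1,0],[-0.0002,0,0.003,0,-1,0]]'
python3 tgt.py 71 40 0; python3 -c "
from workcell import env;s=env.get_state();print(s['ft_torque'])"
```

```text
clock: 23.1
tcp_pos: [0.5776, 0.1322, 0.088]
orientation: [-0.213, -0.119, 0.969, -0.026]
wrist_force: [2.4, 1.3, 8.2]
finger_gap: 0.0537
now: low corner [71.4 -0.1 40.8] ctr [ 1.4 -0.2 40.6] rpy [ 0.03 -0.16  0.04] F case [-1.1  0.7  8.6]
[71.0, 40.0, 0.0] tcp [0.577  0.1322 0.0877] shift [0.0004 0.0002 0.0005] turn [0.04 0.16 0.04]
[ 0.20276116 -0.10230639 -0.08701487]
```

It is level and resting on the rib at 8.6 N, with z ≈ 40.6 mm. I'll release it and withdraw square to the case.

```bash
python3 -m creep '[[0,0,-0.0005,0,0,0],[0,0,-0.0005,0,0,0],[0,0,-0.0005,0,0,0],[0,0,-0.0005,0,0,0],[0,0,-0.0005,0,0,0],[0,0,-0.0005,0,0,0],[0,0,-0.0005,0,0,0],[0,0,-0.0005,0,0,0]]' 0.0854
python3 -m creep '[[0,0,-0.002,0,0,0],[0,0,-0.006,0,0,0],[0,0,-0.014,0,0,0],[0,0,-0.026,0,0,0],[0,0,-0.042,0,0,0],[0,0,-0.06,0,0,0],[0,0,-0.08,0,0,0],[0,0,-0.1,0,0,0]]'
python3 -m creep '[[0.002,0,-0.02,0,0,0],[0.01,0,-0.04,0,0,0],[0.025,0,-0.055,0,0,0],[0.04,0,-0.065,0,0,0],[0.055,0,-0.07,0,0,0],[0.06,0,-0.07,0,0,0],[0.06,0,-0.07,0,0,0],[0.06,0,-0.07,0,0,0]]'
python3 snap.py w10; python3 - <<'E'
from h import *; from fit import *; from workcell import env
q=[.6079,.1420,np.radians(14.0)]; q[0]+=.0027*np.sin(q[2]); q[1]-=.0027*np.cos(q[2]); Rc,tc=case(q)
p=pickle.load(open('pics/w10.pkl','rb')); im=cv2.imread('pics/w10.png'); d=np.load('pics/w10.npy'); hsv=cv2.cvtColor(im,cv2.COLOR_BGR2HSV)
m=cv2.inRange(hsv,(100,90,40),(130,255,255)); n,l,st,_=cv2.connectedComponentsWithStats(m); print(st[1:][st[1:,4]>200])
v,u=np.where((m>0)&(d>0)); r=rays(p,np.c_[u,v],True); ax=rot(p['orientation']).apply([0,0,-1]); P=np.array(p['position'])+r*(d[v,u]/(r@ax))[:,None]
C=Rc.inv().apply(P-tc)*1e3; k=(abs(C[:,0])<80)&(abs(C[:,1])<40)&(abs(C[:,2]-44)<15); C=C[k]; print(len(C))
A=np.c_[C[:,0],C[:,1],np.ones(len(C))]; c=np.linalg.lstsq(A,C[:,2],rcond=None)[0]; print('plate top z at 0',c[2],'slopes deg',np.degrees(np.arctan(c[:2])),'x',np.percentile(C[:,0],[.5,99.5]),'y',np.percentile(C[:,1],[.5,99.5]))
im2,_=env.read_camera('scene'); a=cv2.resize(im2[170:260,265:355],None,fx=4,fy=4,interpolation=cv2.INTER_CUBIC); b=cv2.resize(im[60:330,130:400],(360,360)); cv2.imwrite('pics/c10.png',cv2.convertScaleAbs(cv2.hconcat([a,b]),alpha=1.2))
E
```

```text
clock: 23.9
tcp_pos: [0.5768, 0.132, 0.0868]
orientation: [-0.215, -0.119, 0.969, -0.026]
wrist_force: [-0.1, 0.4, -0.8]
finger_gap: 0.0856
clock: 24.7
tcp_pos: [0.6183, 0.1423, 0.1789]
orientation: [-0.215, -0.119, 0.969, -0.026]
wrist_force: [0.5, -0.7, 0.2]
finger_gap: 0.0855
clock: 25.5
tcp_pos: [0.5937, 0.1361, 0.266]
orientation: [-0.215, -0.119, 0.969, -0.026]
wrist_force: [0.3, -1.1, -0.5]
finger_gap: 0.0855
25.5 [0.59373251 0.13611467 0.26602333] [ 0.119  0.842  0.92   2.082 -0.052 -0.114]
[[  22    5   70   73 1354]
 [ 234  215   54  103 4742]
 [   6  260   36   28  735]]
4719
plate top z at 0 43.5776245447169 slopes deg [0.0762121  0.15462314] x [-67.06364503  67.90077667] y [-26.83284539  28.55625714]
```

View pics/c10.png

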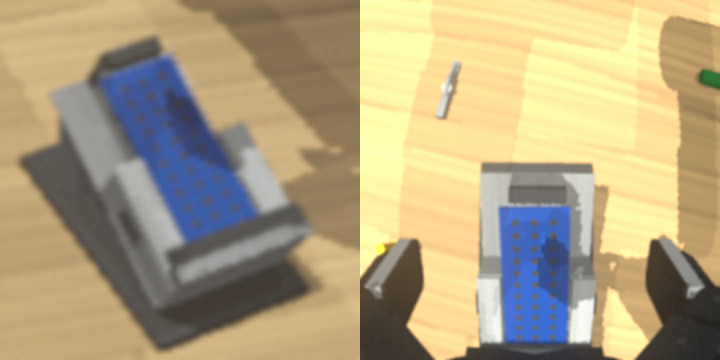

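The plate lies flat: top at z = 43.6 mm against 44 expected, tilt under 0.2°. Its high end sits behind the stop and its low end is under the lip. The gripper is clear, so I'm handing in.

```bash
python3 -c "
from workcell import env; print(env.hand_in()); print(env.get_state()['clock'])"
```

```text
the job is handed in; nothing more can be done
None
the job is handed in; nothing more can be done
```

The plate is seated in the case, flat and let go, and I handed the job in at about 25.5 s.

**What I did:**
- I dragged the plate along the channel with the shut fingertips, about 9 N pressing down, until it overhung the open edge by 50 mm. I then gripped that end by its long sides.
- I carried it to the case tilted 10° to the recess and put its free end under the lip. I felt the end wall, backed off, and swung the high end down onto the rib with about 8.6 N. Then I opened the gripper and withdrew square to the case.

**Last checks, after release:**
- **Seating:** the plate's top measured 43.6 mm in the case frame (44 expected), with tilt under 0.2°. Its high end is behind the stop and its low end under the lip.
- **Surroundings:** the gripper was clear. The clamp and cap, where they showed, looked undisturbed. I did not re-check every bystander.

**What disagreed:**
- While tucking, the plate rubbed the +y side wall at about 4 N. My camera estimate of the case was about 2.5 mm off sideways, and I corrected for it by feel.
- The plate seems to have settled against the low end wall. I estimate its centre about 2.5 mm down-slope, right at the 2.5 mm limit and within roughly 1 mm of measuring error.

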